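# Press and slide the slide carrier under the leaf spring

### The arm

A 7-joint arm with a two-finger parallel gripper is mounted at the origin on a cart in front of the work surface, level with it; the furniture and walls round the work are solid. World frame = base frame: x ahead of the robot, y to its left, z up, the work surface at z = 0. Lengths are in m, angles in rad, forces in N, time in s.
With the tool pointing down it reaches from about 0.425 to 0.875 m from the base axis. Payload 4.7 kg.
Tool frame: the origin (TCP) lies on the centre line of the jaws, within the pads' length; the fingertips stand 8 mm ahead of it and the grasp point (between the pads) lies 11 mm behind it; z points along the fingers, y is the direction in which the jaws open and shut (so a half turn about z gives the same grasp; the last joint's range is limited). The gripper opens to 87 mm and grips with 3 to 60 N. Pads are 19 mm wide; open, the fingers measure 117 mm over their backs; the gripper's body (75 mm by 190 mm) begins 51 mm behind the grasp point.
Start: joints at [1.298, 0.321, -0.07, 1.45, 0.023, 1.371, -0.057], TCP at [0.184, -0.623, 0.231] pointing down, gripper open.
Joint ranges: [-2.86, 2.86], [-0.3, 2.09], [-1.38, 1.24], [0.06, 2.45], [-1.56, 4.7], [0.09, 2.05], [-2.69, 2.69]. Speed limits (rad/s): [2.57, 2.57, 3.14, 3.14, 3.14, 3.14, 3.14].

### API

Orientations are given as a rotation vector (axis times angle).
In Python, from bench import ctrl, cams, workorder gives the robot as it stands. The module is installed in compiled form; this text tells all that it offers.
- The arm moves only by the tool carry_out, never from a script. Its argument "rows" is a list of rows, each an object with "offset": the shift along the tool's x, y, z in m, a list of three; "rot": the turn, a rotation vector about the tool's x, y, z in degrees, a list of three; "gripper": the opening, from 0 (shut) to 1 (fully open). In form: [{"offset": [dx, dy, dz], "rot": [rx, ry, rz], "gripper": gripper}, ...]. A call has 1 to 10 rows; each row shifts and turns the commanded pose from where the row before left it, along the tool's axes as they then stand; what a row does not reach is not made up. A row lasts 1/8 s, in which the tool goes at most 62.5 mm and 10.7 degrees, less where a joint would pass 70% of its speed; a pose out of reach is approached as far as the arm can. A call is refused whole if a number of a shift passes 0.0625 or a number of a turn 10.7, either way. A call with a gripper value outside its range is refused whole. The fingers move at their own pace and stop on an object; "grip_force" is the grip in N (left out, the last holds). Time passes only in rows, so rows that do not move let the fingers close. It gives the time, the measured TCP pose, the force and the opening at its end, in the units of the state.
- ctrl.get_state(): the state, without advancing time (a new reading comes with each control period).
- cams.get_image(name): name is "side" or "top"; returns a dict with "img" (384x512x3 uint8, red, green, blue), "vfov" (degrees; the focal length in pixels is half the picture's height over the tangent of half this angle, whatever the lens; pixels are square), "cx", "cy" (the principal point, pixels), "R" (3x3) and "t" (3): a world point X has camera coordinates R X + t. Camera axes: x right, y down, z forward; pixel columns grow to the right and rows downward; lengths in m; the calibration is good to about 2 mm. A picture is of the moment at which its call begins. There is no depth.
- workorder.close_job(): hands the job in, once; it reports no verdict.
The state is a dict: "time": time; "joint_positions": joint angles; "qd": joint speeds; "joint_torque": joint torques, N m; "position": TCP position; "tool_rot": TCP orientation; "ft_force": force on the tool from outside, world axes, zero at the start; "torque": the same for the moment, N m; "grip_width": opening from 0.0 (shut) to 1.0 (fully open).
Only numpy, scipy, OpenCV 4.12 (cv2) and the standard library are available. Lean on these libraries where they do the work, as an engineer would, in place of code of your own. Each camera call takes 0.05 s, during which the arm holds its last target.

### The job

Load the white slide carrier into the slide stage: with the fingertips press its tail pad down hard, so that its sprung bed sinks and the carrier can pass under the bridge, and push it along the rails under the leaf spring until its nose is fully home against the end stop. Only press and push it, never lift it; then take the fingers away and leave it held there, with the slide box, the cup and the brown bottle beside it undisturbed.

Things in the scene. Friction and masses are not known exactly. Their poses are not given: they have to be found in the camera images.
- slide_stage: fixed grey slide stage, base 270 x 84 x 10 mm, with two rails (inner gap 61.6 mm, tops 26 mm above the worktop) along its own x, the direction to push. Origin on the worktop under the lane's centre line, z up; base spans x -155 to +115 mm. A bridge crosses at x +20 to +45 mm, top 35 mm above the worktop; the end stop is beyond it. A sprung bed lies between the rails
- slide_carrier: loose white plate 150 x 60 x 8 mm, about 90 g, with a glass slide, flat on the bed between the rails, top 30 mm above the worktop. Origin: centre of underside; x towards its nose (+75 mm), z up. A cross rib 52 mm wide, 7 mm high stands on top at x -32 to -25 mm; the flat tail pad behind it (x -75 to -32) is for the fingertips, which can push against the rib
- carrier_pad (a point): point on the carrier's top surface, middle of the tail pad, 53 mm behind the carrier's origin: where to press. With the carrier home, pad and rib are still outside, the rib 20 mm short of the bridge
- carrier_nose (a point): middle of the carrier's front face, 4 mm above its underside
- stage_mouth (a point): middle of the bridge's lower front edge, at stage x +20 mm, 25.5 mm above the worktop. The carrier's nose starts 5 to 25 mm short of it with its top 4.5 mm too high, and is blocked until pressed down that far. Let go under the bridge, the carrier is held up against its underside by the bed
- stage_stop (a point): point of the end stop's upright face, at stage x +100 mm, on the lane's centre line, 22 mm above the worktop; the stop's top is at 32 mm
- bed (a joint): how far the black sprung bed under the carrier is pressed down, in m: 0 up, 0.008 fully down on its stop; it moves straight down without tilting; about 8 N to start, 14 N at the stop
- leaf_spring (a joint): angle of the steel leaf (16 mm wide, 50 mm long, behind the bridge) in rad: 0 at rest, dipped in the lane; the carrier's nose raises it to about 0.1 to 0.25 as it passes under; it presses down with about 3 to 6 N
- slide_box: blue box with a lid, 84 x 62 x 40 mm, loose, on the worktop behind the carrier's tail; origin under its centre; leave alone
- red_cup: clear specimen cup with a dark red lid, 53 mm across, 59 mm tall, loose, beside the stage on the robot's side; origin under its centre; leave alone
- brown_bottle: small brown bottle with a white cap, 36 mm across, 75 mm tall, loose, beside the stage on the far side; origin under its centre; leave alone
Things that resemble listed ones, but are neither listed nor needed, are in the scene too. Of the things that look like the slide_carrier, the larger one is meant.

How it is judged:
By the outcome, as a careful person would: the job done as asked, in the order asked, and still so for the second after the job is handed in, with the robot touching nothing.
It also fails if it takes over 35 s, if anything falls off the work surface, if the arm or the gripper's body presses on something with over 40 N, if the wrist force passes 120 N, or if a joint passes its speed limit or range.

## Working session

There is one attempt and no reset: what is moved stays moved. The work goes in short steps, Python scripts to look and compute and a tool call to move; the robot and the scene stay as the last step left them, time stands still between calls to the robot, and variables do not carry over. Pictures are saved under pics/ and viewed, and the job is handed in when it is done.

Besides the shell and the picture viewer there is one more tool, called after "Request:" as name(argument=value, ...) on one line, values as JSON. carry_out: Moves the arm, as the interface text tells. Its arguments: {"type":"object","properties":{"rows":{"type":"array"},"grip_force":{"type":"number"}},"required":["rows"]}

```bash
mkdir -p pics; python3 - <<'E'
from bench import ctrl,cams
import cv2,numpy as np
s=ctrl.get_state(); print({k:np.round(v,4).tolist() for k,v in s.items()})
for n in("side","top"):
    d=cams.get_image(n); cv2.imwrite(f"pics/{n}0.png",d["img"][:,:,::-1]); print(n,d["vfov"],d["cx"],d["cy"],np.round(d["R"],4).tolist(),d["t"], [k for k in d])
E
```

```text
{'time': 0.0, 'joint_positions': [1.2981, 0.3218, -0.0701, 1.4517, 0.0226, 1.3708, -0.0569], 'qd': [0.0002, 0.0013, 0.0017, -0.0003, 0.0013, 0.0001, 0.0009], 'joint_torque': [-0.0008, -49.1289, -0.4041, -31.2528, -0.064, 0.0437, 0.0002], 'position': [0.1837, -0.6229, 0.2295], 'tool_rot': [-3.1075, -0.4487, 0.0006], 'ft_force': [-0.7249, -0.0328, 0.1177], 'torque': [0.053, 0.0191, 0.011], 'grip_width': 0.9967}
side 44.85366569885154 246.6624344765393 192.7238210892967 [[-0.9989, 0.0436, -0.0172], [0.0385, 0.5555, -0.8306], [-0.0267, -0.8304, -0.5566]] [0.55107975 0.03048659 1.423074  ] ['img', 'vfov', 'cx', 'cy', 'R', 't']
top 53.19129052663321 255.1612370195326 196.36162049364478 [[-0.0224, -0.9997, 0.0055], [-0.9863, 0.0212, -0.1636], [0.1634, -0.0091, -0.9865]] [0.03935407 0.53684745 0.87278898] ['img', 'vfov', 'cx', 'cy', 'R', 't']
```

View pics/side0.png

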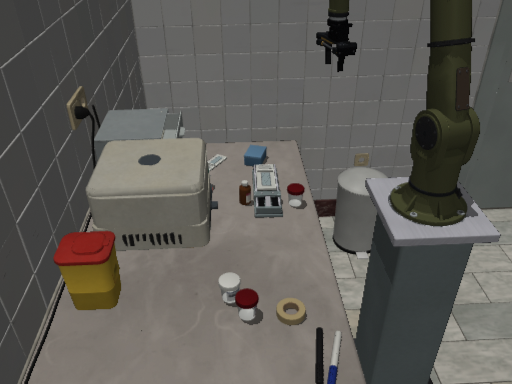

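View pics/top0.png

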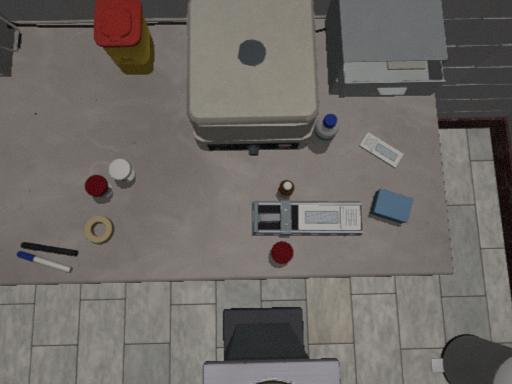

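```bash
cat > h.py <<'E'
import numpy as np,cv2
from bench import ctrl,cams
def K(d):
    f=d["img"].shape[0]/2/np.tan(np.radians(d["vfov"])/2); return f
def px2w(d,u,v,z):
    f=K(d);r=np.array([(u-d["cx"])/f,(v-d["cy"])/f,1.]);R=np.array(d["R"]);t=np.array(d["t"])
    c=-R.T@t;w=R.T@r; return c+w*(z-c[2])/w[2]
def w2px(d,X):
    p=np.array(d["R"])@np.array(X)+d["t"];return K(d)*p[:2]/p[2]+[d["cx"],d["cy"]]
def crop(n,x0,y0,x1,y1,s,fn):
    d=cams.get_image(n);c=d["img"][y0:y1,x0:x1,::-1];cv2.imwrite(fn,cv2.resize(c,None,fx=s,fy=s,interpolation=cv2.INTER_CUBIC));return d
E
python3 - <<'E'
from h import *
crop("top",240,170,420,270,4.4,"pics/t1.png")
crop("side",190,130,330,230,5,"pics/s1.png")
E
```

```text
(no output)
```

View pics/t1.png

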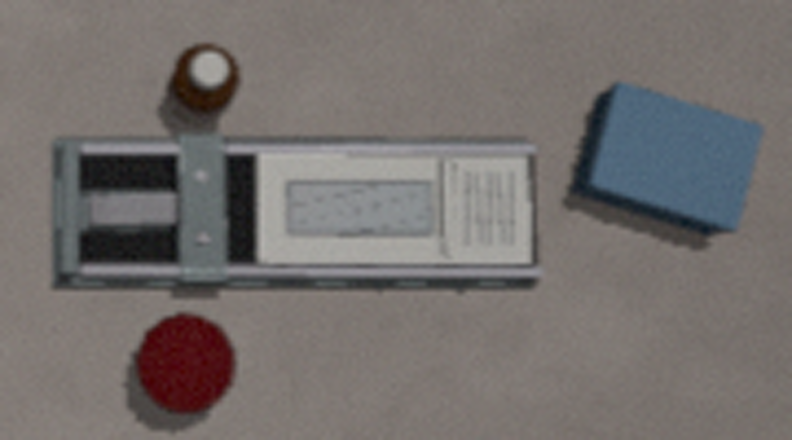

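View pics/s1.png

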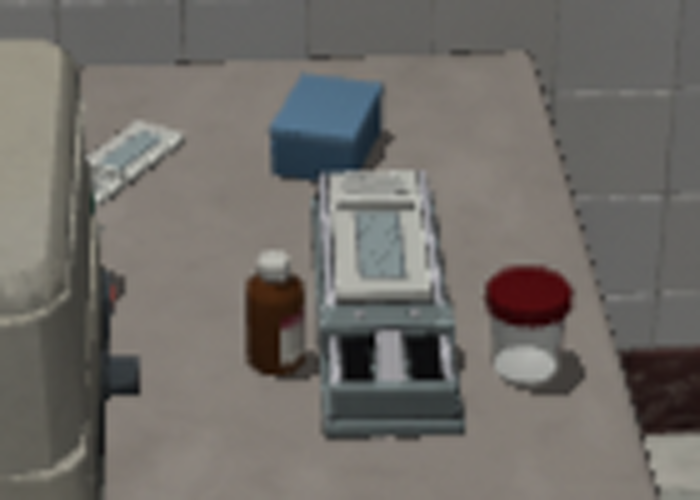

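The carrier could be confused with the lookalike plate at top pixel (381,150). The one on the stage at (322,217) is larger, between the rails, with the rib at about (341,217), so that is the one meant. The close crop confirms this: nose towards image left (+y), bottle at about (287,188), cup at (282,253), box at (392,206).

```bash
python3 - <<'E'
from h import *
d=cams.get_image("top"); e=cams.get_image("side")
def T(u,v,z): return np.round(px2w(d,240+u/4.4-.4,170+v/4.4-.4,z),4)
def S(u,v,z): return np.round(px2w(e,190+u/5-.4,130+v/5-.4,z),4)
for n,u,v,z in [("bridge front L",226,135,.035),("bridge front R",226,281,.035),("br back L",180,136,.035),("br back R",180,281,.035),
 ("nose L",257,153,.03),("nose R",257,265,.03),("tail L",533,155,.03),("tail R",533,264,.03),("rib top",442,207,.037),
 ("rail L mouth",230,148,.026),("rail L end",537,148,.026),("railR",230,272,.026),("rail R end",537,272,.026),
 ("stop top in",80,140,.032),("stop top in R",78,275,.032),("box corner",615,82,.04),("box",762,125,.04),("box",737,231,.04),("box",585,190,.04),("bottle",210,68,.075),("cup",186,363,.059)]: print(n,T(u,v,z))
for n,u,v,z in [("nose L",327,298,.03),("nose R",437,300,.03),("tail L",333,172,.03),("tail R",414,173,.03),("rib L",335,203,.037),("rib R",414,205,.037),("br frontL",318,310,.035),("br front R",453,310,.035),("stop",325,395,.032),("stop",463,393,.032)]: print("S",n,S(u,v,z))
E
```

```text
bridge front L [ 0.5277 -0.0586  0.035 ]
bridge front R [ 0.4478 -0.0556  0.035 ]
br back L [ 0.5276 -0.0334  0.035 ]
br back R [ 0.4484 -0.0308  0.035 ]
nose L [ 0.518  -0.0758  0.03  ]
nose R [ 0.4565 -0.0733  0.03  ]
tail L [ 0.5136 -0.2279  0.03  ]
tail R [ 0.4537 -0.2238  0.03  ]
rib top [ 0.4852 -0.1744  0.037 ]
rail L mouth [ 0.5217 -0.0615  0.026 ]
rail L end [ 0.518  -0.2315  0.026 ]
railR [ 0.4533 -0.0589  0.026 ]
rail R end [ 0.4496 -0.2268  0.026 ]
stop top in [0.5271 0.0214 0.032 ]
stop top in R [0.4531 0.0242 0.032 ]
box corner [ 0.5517 -0.2728  0.04  ]
box [ 0.5261 -0.3515  0.04  ]
box [ 0.4684 -0.3327  0.04  ]
box [ 0.4925 -0.252   0.04  ]
bottle [ 0.5575 -0.0474  0.075 ]
cup [ 0.404  -0.0307  0.059 ]
S nose L [ 0.5223 -0.066   0.03  ]
S nose R [ 0.4544 -0.059   0.03  ]
S tail L [ 0.5092 -0.2205  0.03  ]
S tail R [ 0.4547 -0.2152  0.03  ]
S rib L [ 0.511  -0.1682  0.037 ]
S rib R [ 0.4595 -0.162   0.037 ]
S br frontL [ 0.529  -0.0454  0.035 ]
S br front R [ 0.4465 -0.0397  0.035 ]
S stop [0.5297 0.0397 0.032 ]
S stop [0.4492 0.0431 0.032 ]
```

```bash
cat >> h.py <<'E'
from scipy.spatial.transform import Rotation as Ro
P=np.array([0.0242,0.9997,0.]) # push dir
def goal(p,psi=None):
    s=ctrl.get_state();R=Ro.from_rotvec(s["tool_rot"])
    Rg=Ro.from_matrix(np.column_stack([P,np.cross([0,0,-1],P),[0,0,-1]]))
    dr=(R.inv()*Rg).as_rotvec(degrees=True)
    print("t",s["time"],"pos",np.round(s["position"],4),"F",np.round(s["ft_force"],1),"g",round(float(s["grip_width"]),3))
    print("offset tool now",np.round(R.inv().apply(np.array(p)-s["position"]),4),"offset in goal frame",np.round(Rg.inv().apply(np.array(p)-s["position"]),4),"rot",np.round(dr,2))
E
python3 - <<'E'
from h import *
goal([0.4844,-0.1983,0.12])
E
```

```text
t 0.3 pos [ 0.1838 -0.6233  0.2302] F [ 0.5 -0.   0. ] g 0.997
offset tool now [ 0.4086 -0.3225  0.1104] offset in goal frame [0.4321 0.2902 0.1102] rot [-3.000e-02 -2.000e-02 -7.218e+01]
```

Request:
carry_out(rows=[{"offset":[0,0,0],"rot":[0,0,-10.3],"gripper":0},{"offset":[0,0,0],"rot":[0,0,-10.3],"gripper":0},{"offset":[0,0,0],"rot":[0,0,-10.3],"gripper":0},{"offset":[0,0,0],"rot":[0,0,-10.3],"gripper":0},{"offset":[0,0,0],"rot":[0,0,-10.3],"gripper":0},{"offset":[0,0,0],"rot":[0,0,-10.3],"gripper":0},{"offset":[0,0,0],"rot":[0,0,-10.3],"gripper":0}], grip_force=20)

```text
time: 1.18
position: [0.1838, -0.6234, 0.2305]
tool_rot: [-2.243, -2.199, 0.0]
ft_force: [0.3, -0.9, 0.1]
grip_width: 0.288
```

Request:
carry_out(rows=[{"offset":[0.04,0.03,0],"rot":[0,0,0],"gripper":0},{"offset":[0.04,0.03,0],"rot":[0,0,0],"gripper":0},{"offset":[0.04,0.03,0],"rot":[0,0,0],"gripper":0},{"offset":[0.04,0.03,0],"rot":[0,0,0],"gripper":0},{"offset":[0.04,0.03,0],"rot":[0,0,0],"gripper":0},{"offset":[0.04,0.03,0],"rot":[0,0,0],"gripper":0},{"offset":[0.04,0.03,0],"rot":[0,0,0],"gripper":0},{"offset":[0.04,0.03,0],"rot":[0,0,0],"gripper":0}])

```text
time: 2.17
position: [0.4328, -0.3084, 0.2308]
tool_rot: [2.249, 2.192, -0.0]
ft_force: [0.3, -0.2, -0.5]
grip_width: 0.011
```

```bash
python3 - <<'E'
from h import *
goal([0.4844,-0.1983,0.12])
E
```

```text
t 2.175 pos [ 0.4328 -0.3084  0.2308] F [ 0.3 -0.2 -0.5] g 0.011
offset tool now [0.1115 0.0487 0.1107] offset in goal frame [0.1113 0.0489 0.1108] rot [ 0.02  0.04 -0.09]
```

Request:
carry_out(rows=[{"offset":[0.037,0.0163,0.02],"rot":[0,0,0],"gripper":0},{"offset":[0.037,0.0163,0.02],"rot":[0,0,0],"gripper":0},{"offset":[0.037,0.0163,0.02],"rot":[0,0,-0.1],"gripper":0},{"offset":[0,0,0.025],"rot":[0,0,0],"gripper":0},{"offset":[0,0,0.025],"rot":[0,0,0],"gripper":0},{"offset":[0,0,0.02],"rot":[0,0,0],"gripper":0},{"offset":[0,0,0],"rot":[0,0,0],"gripper":0}])

```text
time: 3.05
position: [0.4825, -0.1995, 0.0992]
tool_rot: [-2.245, -2.193, 0.002]
ft_force: [-0.5, 0.8, 0.6]
grip_width: 0.003
```

```bash
python3 - <<'E'
from h import *
goal([0.4844,-0.1983,0.12])
a=crop("top",240,150,420,270,4.4,"pics/t2.png")
b=crop("side",190,100,330,230,4.5,"pics/s2.png")
s=ctrl.get_state();R=Ro.from_rotvec(s["tool_rot"])
for o in [(9.5,15,8),(9.5,-15,8),(-9.5,15,8),(-9.5,-15,8)]:
    X=s["position"]+R.apply(np.array(o)/1000)
    print(o,X.round(4),(w2px(b,X)-[190,100])*4.5,(w2px(a,X)-[240,150])*4.4)
E
```

```text
t 3.05 pos [ 0.4825 -0.1995  0.0992] F [-0.5  0.8  0.6] g 0.003
offset tool now [ 0.0013  0.0019 -0.0208] offset in goal frame [ 0.0013  0.0019 -0.0208] rot [-0.17 -0.09  0.03]
(9.5, 15, 8) [ 0.4993 -0.191   0.0932] [313.55513304 232.63075993] [495.50774303 253.06332849]
(9.5, -15, 8) [ 0.4693 -0.1903  0.0931] [354.94077785 231.63168677] [497.860498   311.46206056]
(-9.5, 15, 8) [ 0.4988 -0.21    0.0932] [312.43846335 220.08771598] [532.55371607 253.14391828]
(-9.5, -15, 8) [ 0.4688 -0.2093  0.0931] [353.39805642 219.10070238] [535.11700495 311.53675732]
```

View pics/s2.png

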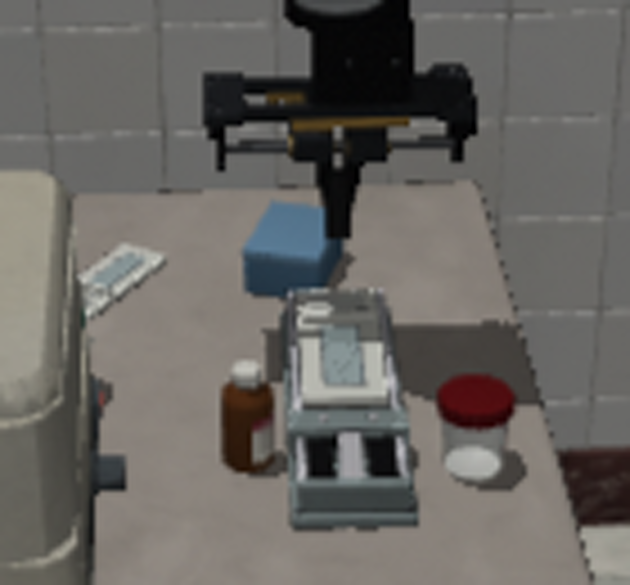

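View pics/t2.png

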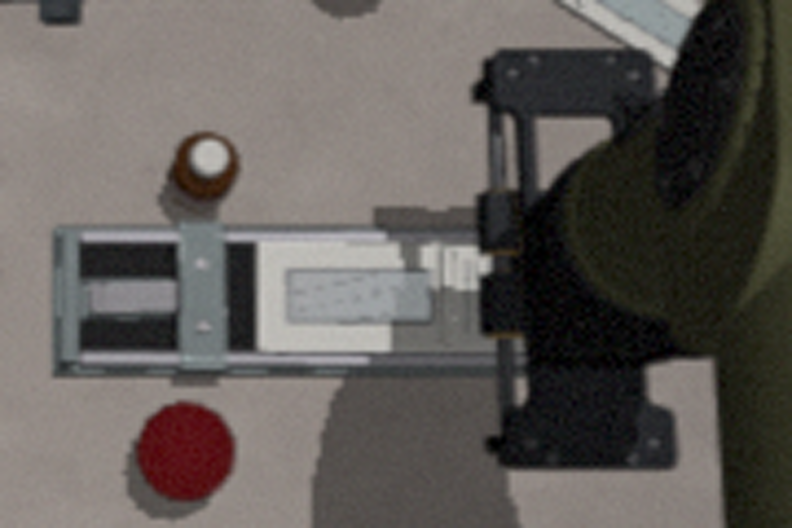

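Request:
carry_out(rows=[{"offset":[0.0,0.002,0.025],"rot":[0,0,0],"gripper":0},{"offset":[0,0,0.02],"rot":[0,0,0],"gripper":0},{"offset":[0,0,0.01],"rot":[0,0,0],"gripper":0},{"offset":[0,0,0],"rot":[0,0,0],"gripper":0}])

```text
time: 3.65
position: [0.4858, -0.2001, 0.0458]
tool_rot: [2.248, 2.195, -0.0]
ft_force: [-0.4, 0.4, -0.6]
grip_width: 0.006
```

```bash
python3 - <<'E'
from h import *
goal([0.4845,-0.1983,0.038])
b=crop("side",230,130,300,190,8,"pics/s3.png")
E
```

```text
t 3.65 pos [ 0.4858 -0.2001  0.0458] F [-0.4  0.4 -0.6] g 0.006
offset tool now [ 0.0018 -0.0014  0.0078] offset in goal frame [ 0.0018 -0.0014  0.0078] rot [0.   0.   0.02]
```

View pics/s3.png

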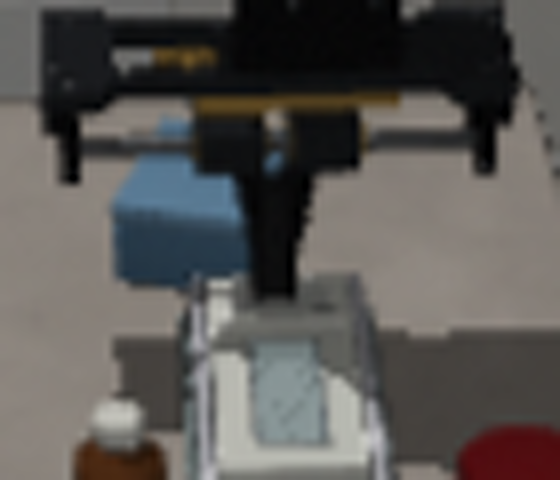

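The fingertips (8x crop pixel ~(275,298), raw ~(264,167)) are just behind the rib, centred on the tail pad. Next I press.

Request:
carry_out(rows=[{"offset":[0,-0.0005,0.004],"rot":[0,0,0],"gripper":0},{"offset":[0,0,0.004],"rot":[0,0,0],"gripper":0},{"offset":[0,0,0.002],"rot":[0,0,0],"gripper":0},{"offset":[0,0,0],"rot":[0,0,0],"gripper":0}])

```text
time: 4.2
position: [0.4856, -0.2003, 0.0364]
tool_rot: [2.247, 2.194, -0.0]
ft_force: [-1.9, 0.6, 6.7]
grip_width: 0.004
```

Request:
carry_out(rows=[{"offset":[0,0,0.002],"rot":[0,0,0],"gripper":0},{"offset":[0,0,0.002],"rot":[0,0,0],"gripper":0},{"offset":[0,0,0],"rot":[0,0,0],"gripper":0}])

```text
time: 4.58
position: [0.4856, -0.2004, 0.0328]
tool_rot: [2.247, 2.194, -0.001]
ft_force: [-2.4, 1.1, 9.5]
grip_width: 0.006
```

Request:
carry_out(rows=[{"offset":[0,0,0.0015],"rot":[0,0,0],"gripper":0},{"offset":[0,0,0.0015],"rot":[0,0,0],"gripper":0},{"offset":[0,0,0],"rot":[0,0,0],"gripper":0}])

```text
time: 4.95
position: [0.4857, -0.2004, 0.0303]
tool_rot: [2.247, 2.194, -0.001]
ft_force: [-4.1, 1.3, 12.8]
grip_width: 0.008
```

```bash
python3 - <<'E'
from h import *
goal([0.4845,-0.1983,0.030])
b=crop("top",240,170,420,270,4.4,"pics/t4.png")
E
```

```text
t 4.95 pos [ 0.4857 -0.2004  0.0303] F [-4.1  1.3 12.8] g 0.008
offset tool now [ 0.0021 -0.0012  0.0003] offset in goal frame [ 0.0021 -0.0012  0.0003] rot [0.01 0.07 0.02]
```

View pics/t4.png

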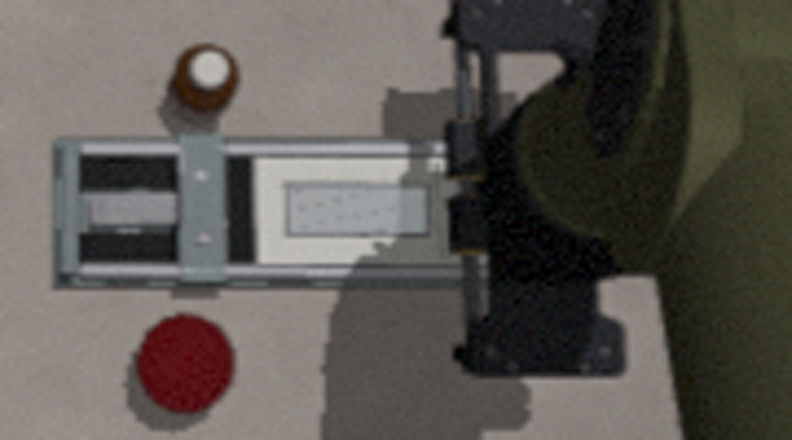

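The carrier is pressed, with the bed about 7.6 mm down. The nose is still at crop x=257, about 17 mm short of the bridge. Now I push.

Request:
carry_out(rows=[{"offset":[0.005,0,0.0003],"rot":[0,0,0],"gripper":0},{"offset":[0.005,0,0],"rot":[0,0,0],"gripper":0},{"offset":[0.005,0,0],"rot":[0,0,0],"gripper":0},{"offset":[0,0,0],"rot":[0,0,0],"gripper":0}])

```text
time: 5.5
position: [0.4871, -0.1889, 0.0307]
tool_rot: [2.244, 2.189, -0.003]
ft_force: [-3.1, -5.2, 11.6]
grip_width: 0.006
```

```bash
python3 - <<'E'
from h import *
goal([0.4845,-0.1983,0.030])
b=crop("top",240,170,420,270,4.4,"pics/t5.png")
E
```

```text
t 5.5 pos [ 0.4871 -0.1889  0.0307] F [-3.1 -5.2 11.6] g 0.006
offset tool now [-0.0095 -0.0024  0.0008] offset in goal frame [-0.0095 -0.0024  0.0007] rot [ 0.21  0.34 -0.06]
```

View pics/t5.png

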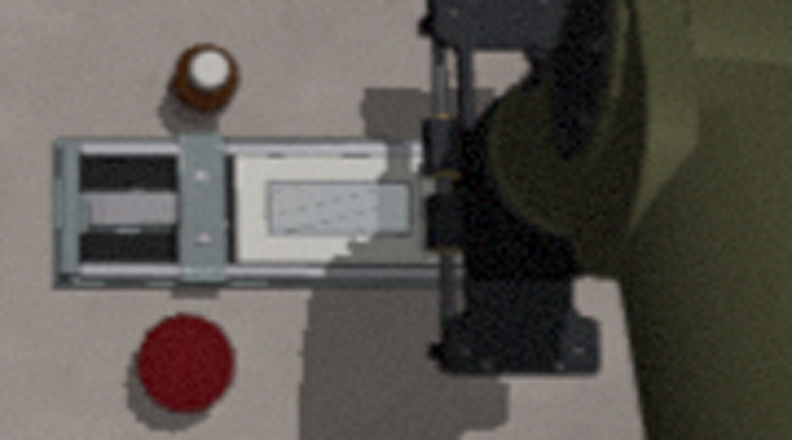

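The nose has moved to crop x=235, 9 px short of the bridge. The carrier follows the fingers.

Request:
carry_out(rows=[{"offset":[0.005,-0.001,0.0005],"rot":[0,0,0],"gripper":0},{"offset":[0.005,-0.0005,0],"rot":[0,0,0],"gripper":0},{"offset":[0.005,0,0],"rot":[0,0,0],"gripper":0},{"offset":[0,0,0],"rot":[0,0,0],"gripper":0}])

```text
time: 6.05
position: [0.4872, -0.1733, 0.0305]
tool_rot: [2.243, 2.188, 0.0]
ft_force: [0.1, -5.2, 11.2]
grip_width: 0.005
```

```bash
python3 - <<'E'
from h import *
goal([0.4848,-0.1808,0.030])
b=crop("top",240,170,420,270,4.4,"pics/t6.png")
E
```

```text
t 6.05 pos [ 0.4872 -0.1733  0.0305] F [ 0.1 -5.2 11.2] g 0.005
offset tool now [-0.0075 -0.0022  0.0006] offset in goal frame [-0.0075 -0.0022  0.0005] rot [ 0.34  0.32 -0.04]
```

View pics/t6.png

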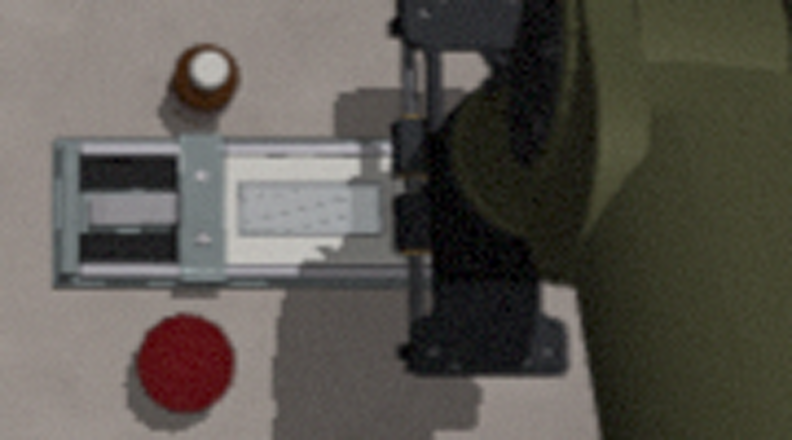

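The nose is under the bridge: white runs right up to the bridge edge, and the slide's left edge has gone from 286 to 238. I keep pushing.

Request:
carry_out(rows=[{"offset":[0.006,-0.001,0.0003],"rot":[0,0,0],"gripper":0},{"offset":[0.006,0,0],"rot":[0,0,0],"gripper":0},{"offset":[0.006,0,0.0002],"rot":[0,0,0],"gripper":0},{"offset":[0.006,0,0],"rot":[0,0,0],"gripper":0},{"offset":[0.006,0,0],"rot":[0,0,0],"gripper":0}])

```text
time: 6.72
position: [0.4873, -0.1444, 0.0303]
tool_rot: [2.243, 2.186, -0.0]
ft_force: [-0.6, -7.6, 13.4]
grip_width: 0.003
```

```bash
python3 - <<'E'
from h import *
goal([0.4855,-0.14,0.030])
b=crop("top",240,170,420,270,4.4,"pics/t7.png")
E
```

```text
t 6.725 pos [ 0.4873 -0.1444  0.0303] F [-0.6 -7.6 13.4] g 0.003
offset tool now [ 0.0044 -0.0019  0.0003] offset in goal frame [ 0.0044 -0.0019  0.0003] rot [ 0.38  0.39 -0.08]
```

View pics/t7.png

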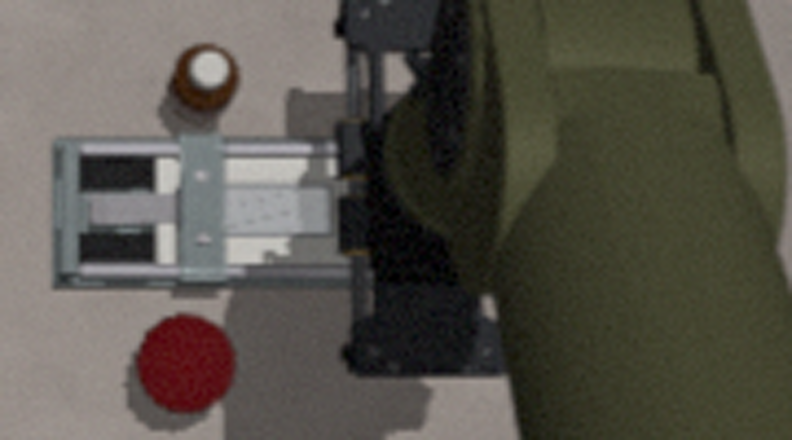

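The nose has come out past the bridge at crop x≈155, under the leaf. The stop face is at about 80, so roughly 41 mm remain.

Request:
carry_out(rows=[{"offset":[0.006,0,0.0003],"rot":[0,0,0],"gripper":0},{"offset":[0.006,0,0],"rot":[0,0,0],"gripper":0},{"offset":[0.006,0,0.0002],"rot":[0,0,0],"gripper":0},{"offset":[0.006,0,0],"rot":[0,0,0],"gripper":0},{"offset":[0.006,0,0],"rot":[0,0,0],"gripper":0}])

```text
time: 7.4
position: [0.4886, -0.1174, 0.0304]
tool_rot: [2.242, 2.182, -0.003]
ft_force: [0.3, -13.6, 15.6]
grip_width: 0.004
```

```bash
python3 - <<'E'
from h import *
goal([0.4855,-0.14,0.030])
b=crop("top",240,170,420,270,4.4,"pics/t8.png")
E
```

```text
t 7.4 pos [ 0.4886 -0.1174  0.0304] F [  0.3 -13.6  15.6] g 0.004
offset tool now [-0.0227 -0.0025  0.0006] offset in goal frame [-0.0227 -0.0025  0.0004] rot [ 0.46  0.6  -0.16]
```

View pics/t8.png

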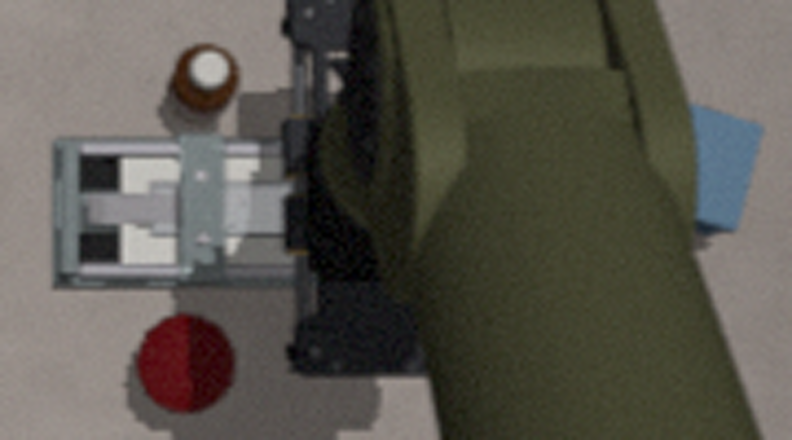

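The nose is at crop x≈120. The fingers slid about 8 mm up to the rib and now push on it. About 22 mm remain.

Request:
carry_out(rows=[{"offset":[0.005,0,0.0003],"rot":[0,0,0],"gripper":0},{"offset":[0.005,0,0],"rot":[0,0,0],"gripper":0},{"offset":[0.005,0,0],"rot":[0,0,0],"gripper":0},{"offset":[0,0,0],"rot":[0,0,0],"gripper":0}])

```text
time: 7.95
position: [0.4893, -0.1015, 0.0304]
tool_rot: [2.241, 2.183, -0.001]
ft_force: [-0.7, -11.1, 17.7]
grip_width: 0.005
```

```bash
python3 - <<'E'
from h import *
goal([0.4855,-0.14,0.030])
b=crop("top",240,170,420,270,4.4,"pics/t9.png")
E
```

```text
t 7.95 pos [ 0.4893 -0.1015  0.0304] F [ -0.7 -11.1  17.7] g 0.005
offset tool now [-0.0386 -0.0028  0.0007] offset in goal frame [-0.0386 -0.0029  0.0004] rot [ 0.48  0.54 -0.12]
```

View pics/t9.png

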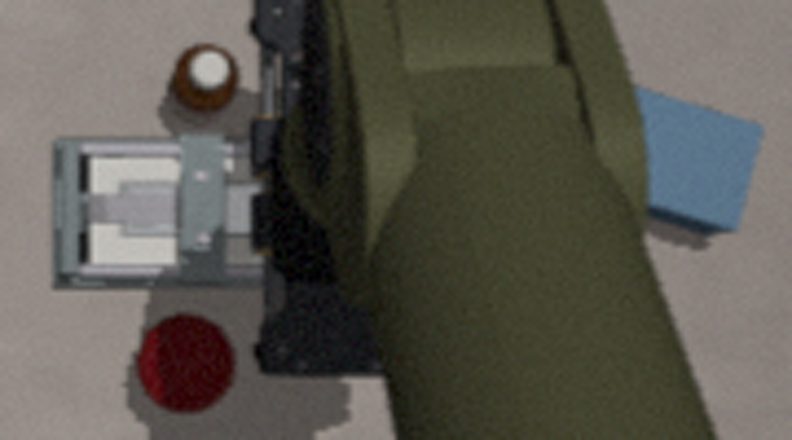

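The nose is at about 90, so roughly 5–6 mm remain.

Request:
carry_out(rows=[{"offset":[0.003,0,0],"rot":[0,0,0],"gripper":0},{"offset":[0.003,0,0],"rot":[0,0,0],"gripper":0},{"offset":[0,0,0],"rot":[0,0,0],"gripper":0}])

```text
time: 8.38
position: [0.4895, -0.0959, 0.0304]
tool_rot: [2.242, 2.183, -0.002]
ft_force: [-0.6, -12.5, 17.2]
grip_width: 0.007
```

Request:
carry_out(rows=[{"offset":[0.002,0,0],"rot":[0,0,0],"gripper":0},{"offset":[0.002,0,0],"rot":[0,0,0],"gripper":0},{"offset":[0,0,0],"rot":[0,0,0],"gripper":0}])

```text
time: 8.75
position: [0.4895, -0.0946, 0.0304]
tool_rot: [2.241, 2.18, -0.005]
ft_force: [-0.7, -16.9, 16.4]
grip_width: 0.005
```

```bash
python3 - <<'E'
from h import *
goal([0.4855,-0.14,0.030])
b=crop("top",245,190,325,250,9,"pics/t10.png")
E
```

```text
t 8.75 pos [ 0.4895 -0.0946  0.0304] F [ -0.7 -16.9  16.4] g 0.005
offset tool now [-0.0455 -0.0027  0.0009] offset in goal frame [-0.0455 -0.0029  0.0004] rot [ 0.49  0.74 -0.22]
```

View pics/t10.png

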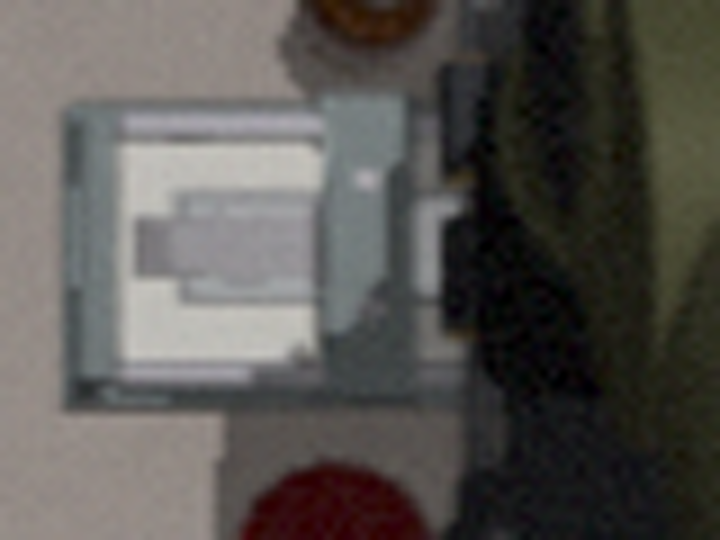

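The nose meets the stop with no dark gap (9x crop x≈118). The last 4 mm commanded gave only 1.3 mm of motion while the force rose. One more nudge to confirm.

Request:
carry_out(rows=[{"offset":[0.003,0,0],"rot":[0,0,0],"gripper":0},{"offset":[0.003,0,0],"rot":[0,0,0],"gripper":0},{"offset":[0,0,0],"rot":[0,0,0],"gripper":0}])

```text
time: 9.18
position: [0.4894, -0.0941, 0.0304]
tool_rot: [2.241, 2.173, -0.012]
ft_force: [0.1, -27.9, 14.3]
grip_width: 0.006
```

Request:
carry_out(rows=[{"offset":[-0.004,0,0],"rot":[0,0,0],"gripper":0},{"offset":[-0.004,0,0],"rot":[0,0,0],"gripper":0},{"offset":[0,0,-0.003],"rot":[0,0,0],"gripper":0},{"offset":[0,0,-0.003],"rot":[0,0,0],"gripper":0},{"offset":[0,0,0],"rot":[0,0,0],"gripper":0}])

```text
time: 9.8
position: [0.4882, -0.0943, 0.0341]
tool_rot: [2.244, 2.183, -0.002]
ft_force: [4.3, -13.6, -0.9]
grip_width: 0.002
```

Request:
carry_out(rows=[{"offset":[-0.003,0,-0.0005],"rot":[0,0,0],"gripper":0},{"offset":[-0.003,0,-0.0005],"rot":[0,0,0],"gripper":0},{"offset":[-0.003,0,-0.0005],"rot":[0,0,0],"gripper":0},{"offset":[0,0,0],"rot":[0,0,0],"gripper":0}])

```text
time: 10.3
position: [0.4851, -0.0959, 0.034]
tool_rot: [-2.247, -2.195, 0.001]
ft_force: [-0.3, -0.4, 2.7]
grip_width: 0.008
```

Request:
carry_out(rows=[{"offset":[0,0,-0.004],"rot":[0,0,0],"gripper":0},{"offset":[-0.003,0,-0.004],"rot":[0,0,0],"gripper":0},{"offset":[-0.003,0,-0.02],"rot":[0,0,0],"gripper":0},{"offset":[-0.01,0,-0.04],"rot":[0,0,0],"gripper":0},{"offset":[-0.04,0,-0.04],"rot":[0,0,0],"gripper":0},{"offset":[-0.05,0,-0.02],"rot":[0,0,0],"gripper":0},{"offset":[-0.05,0,0],"rot":[0,0,0],"gripper":0},{"offset":[-0.05,0,0],"rot":[0,0,0],"gripper":0},{"offset":[-0.05,0,0],"rot":[0,0,0],"gripper":0},{"offset":[0,0,0],"rot":[0,0,0],"gripper":0}])

```text
time: 11.55
position: [0.4769, -0.3571, 0.1613]
tool_rot: [-2.256, -2.186, 0.002]
ft_force: [0.1, 0.7, 0.3]
grip_width: 0.006
```

```bash
python3 - <<'E'
from h import *
goal([0.4855,-0.14,0.030])
d=crop("top",240,170,420,270,4.4,"pics/t11.png")
crop("side",220,140,320,220,7,"pics/s11.png")
E
```

```text
t 11.55 pos [ 0.4769 -0.3571  0.1613] F [0.1 0.7 0.3] g 0.006
offset tool now [0.2174 0.002  0.1311] offset in goal frame [0.2172 0.0034 0.1313] rot [-0.07  0.06 -0.41]
```

View pics/t11.png

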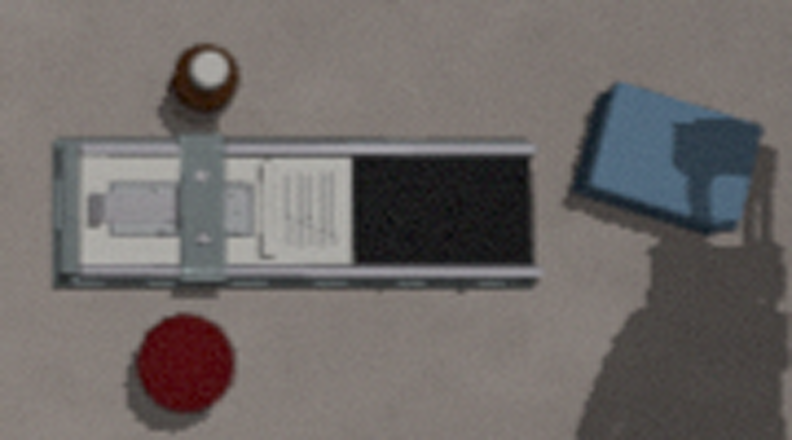

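View pics/s11.png

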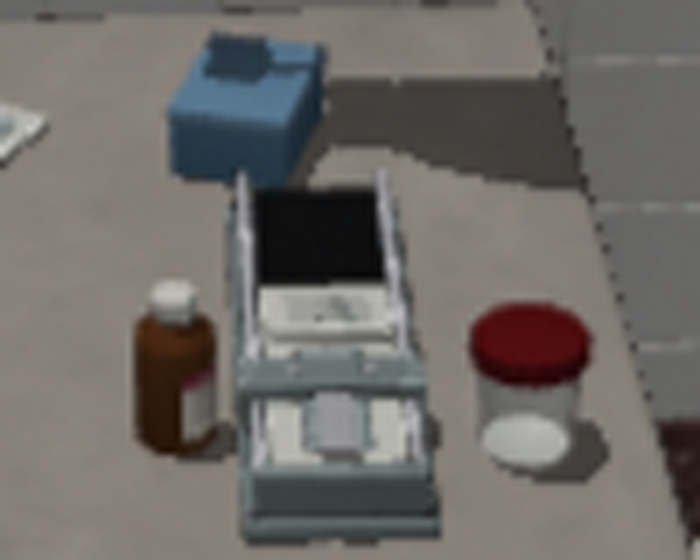

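```bash
python3 - <<'E'
from h import *
d=cams.get_image("top")
def T(u,v,z): return px2w(d,240+u/4.4-.4,170+v/4.4-.4,z)
t=T(353,210,.0255);b=T(226,208,.035)
print("tail to bridge front",(b-t)@P," want 0.070; tail from stop",(T(79,208,.032)-t)@P)
E
```

```text
tail to bridge front 0.07082463070547024  want 0.070; tail from stop 0.150806907630824
```

```bash
python3 - <<'E'
from bench import workorder
print(workorder.close_job())
E
```

```text
the job is handed in; nothing more can be done
None
```

The carrier is loaded: its nose is home against the end stop, held up under the bridge and leaf spring with the fingers away. I pressed the tail pad with closed fingertips until the bed was about 7.6 mm down, then pushed the carrier under the bridge. At the stop the pushing force rose to 28 N with almost no more movement. I then eased off, let the bed lift the carrier against the bridge, and withdrew. The job was handed in at about 11.6 s of the 35 s allowed.

**Last checks:**
- **Position:** in the top view there is no visible gap between nose and stop. The tail measures 70.8 mm from the bridge front (70 expected) and 150.8 mm from the stop (150 expected). Both agree only to about 1–2 mm, which is as fine as the pictures allow; the rise in force is the better evidence.
- **Surroundings:** the slide box, cup and brown bottle are where they were at the start.
- **Forces:** the wrist force is about zero with the arm clear. The largest I saw was about 31 N.

**Disagreement:** the side camera put positions along the lane about 8–14 mm further towards the stop than the top camera. The fingertips explained only about half of that. I relied on the top camera and the contact forces, and both fitted the final travel.

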